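# Square up the block cutter's side fence

## Robot

A 6-joint arm with a two-finger parallel gripper is mounted at the origin on the work surface. World frame = base frame: x ahead of the robot, y to its left, z up, the work surface at z = 0. Lengths are in m, angles in rad, forces in N, time in s.
With the tool pointing down it reaches from about 0.25 to 0.775 m from the base axis. Payload 4 kg.
Tool frame: the origin (TCP) lies at the very end of the fingers, on their centre line; the grasp point (between the pads) lies hold_point_z behind it (hold_point_z is the distance from the TCP to the grasp point, in m); z points along the fingers, y is the direction in which the jaws open and shut (so a half turn about z gives the same grasp; the last joint's range is limited). The gripper opens to 94 mm and grips with 3 to 60 N. Pads are 16 mm wide; open, the fingers measure 119 mm over their backs; the gripper's body (75 mm by 177 mm) begins 78 mm behind the grasp point.
Start: joints at [-1.363, 0.087, 1.371, -0, 1.684, -0.103], TCP at [0.168, -0.524, 0.206] pointing down, gripper open.
Joint ranges: [-3.1, 3.1], [-0.76, 2.03], [0.27, 2.55], [-1.08, 4.22], [0.17, 2.65], [-2.57, 2.57]. Speed limits (rad/s): [2.79, 2.79, 3.14, 3.14, 3.14, 3.14].

## Interface

Orientations are given as [roll, pitch, yaw] about the fixed x, y, z axes, in that order (R = Rz(yaw) Ry(pitch) Rx(roll)).
In Python, from bench import * gives the robot as it stands.
- The arm moves only by the tool step_arm, never from a script. Its argument "increments" is text: rows parted by semicolons, each of 6 numbers parted by spaces: the shift along the tool's x, y, z in cm, then the turn, a rotation vector about the tool's x, y, z in rad. A call has 1 to 5 rows; each row shifts and turns the commanded pose from where the row before left it, along the tool's axes as they then stand; what a row does not reach is not made up. A row lasts 1/10 s, in which the tool goes at most 50 mm and 8.59 degrees, less where a joint would pass 70% of its speed; a pose out of reach is approached as far as the arm can. A call is refused whole if a number of a shift passes 5 or a number of a turn 0.15, either way. A call with a gripper value outside its range is refused whole. "claw" is the gripper's target within -1 to 1 (shut at 1, half-way at 0, fully open at -1), set as the call begins (left out, the last holds). The fingers move at their own pace and stop on an object; the grip force is fixed at half the most. Time passes only in rows, so rows that do not move let the fingers close. It gives the time, the measured TCP pose, the force and the opening at its end, in the units of the state.
- get_obs(): the state, without advancing time (a new reading comes with each control period).
- snapshot(name): name is "scene" or "top" or "wrist"; returns the picture (384x512x3 uint8, red, green, blue); there is no depth.
- calibration(name): a dict with "camera_matrix" (3x3 intrinsics, pixels), "eye" and "orientation" of the camera in the world; the wrist camera has in their place "tool_from_camera" (4x4, takes a point from camera to tool coordinates, whose origin is the TCP and whose axes are the flange's). Camera axes: x right, y up, looking along -z (the intrinsics and any distortion apply to the point x, -y, -z); pixel columns grow to the right and rows downward; lengths in m; the calibration is good to about 2 mm. A picture is of the moment at which its call begins: read the wrist's pose just before it. calibration takes no time and is no camera call.
- close_job(): hands the job in, once; it reports no verdict.
The state is a dict: "time": time; "joint_positions": joint angles; "qvel": joint speeds; "joint_torque": joint torques, N m; "tool_pos": TCP position; "ee_rot": TCP orientation; "wrist_force": force on the tool from outside, world axes, zero at the start; "wrist_torque": the same for the moment, N m; "width": finger opening in m.
Only numpy, scipy, OpenCV 4.12 (cv2) and the standard library are available. Lean on these libraries where they do the work, as an engineer would, in place of code of your own. Each camera call takes 0.05 s, during which the arm holds its last target. There are 200 camera calls.

## Task

The side fence of the block cutter has been slackened and leans in over the bed. Pick up the steel square standing on the bench, stand it on the bed with the back of its blade towards the fence and press it into the corner until its stock sits flat on the bed and the fence stands upright, flat against the back of the blade. Finish while holding it: the gripper still holds the square and keeps it pressed firmly against bed and fence so that the clamp can be tightened; leave everything else where it is.

Things in the scene. Friction and masses are not known exactly. Their poses are not given: they have to be found in the camera images.
- cutter: Block cutter standing firm on rubber feet, bed 230 mm (x, along the fence) by 310 mm (y, across), its top 45 mm above the bench. Origin on the bench under the bed; +y points across the bed to the fence, whose foot line is at y = 100 mm; open bed edge at y = -145 mm. Behind the fence are its clamp and, at the -x end, the cutting-wire bow, leaning back from the bed, up to 250 mm high
- bed: the flat steel bed plate alone, 230 x 310 mm, top 45 mm above the bench, with an 8 mm wire slot parallel to y at x = -92 to -84 mm; origin and axes are those of cutter
- corner (a point): middle of the corner line where the fence's face meets the bed's top; axes as cutter (x along the fence, y into the fence, z up)
- fence (a joint): lean of the side fence, rad, a board 216 mm long and 90 mm high pivoting about the corner line at its foot. 0 = upright, square to the bed; positive = leaning in over the bed (starts 0.07 to 0.17); can be pushed too far, to -0.08. It stays where it is pushed; its slack clamp drags with 0.22 N m (about 2.5 N at the top edge)
- board: the fence's white face board, 216 x 90 x 12 mm, which leans with the fence; origin on the corner line, x along the fence, z up the board's face, y out of its back
- square: Dark steel engineer's square, about 0.6 kg, standing on the bench. Stock 115 mm long (x), 22 wide (y), 22 high. Blade upright on the stock's +x end, x = 33.5 to 57.5 mm, 8 mm thick (y), rising to 150 mm above the underside. Blade back and stock end form one heel face at x = 57.5. Origin: centre of the stock's underside; x to the heel face, z up. Centre of mass x = 14, z = 34 mm
- square_heel (a point): lowest middle point of the square's heel face (under the blade's back, at the stock's underside); axes as square
- square_top (a point): top of the blade's back edge, 150 mm straight above square_heel; axes as square
- full_mould: white plastic mould tray, 130 x 180 x 27 mm, twelve cells filled with set yellow fruit jelly, flat on the bench; origin: centre of its underside; to be left alone
- empty_mould: the same white mould tray, empty; origin: centre of its underside; to be left alone
- hex_key: small dark steel L-shaped hex key, 90 x 28 mm, 6 mm thick, lying on the cutter's bed near its open edge (the edge opposite the fence); origin: middle of its long leg, underside; to be left alone
- bracket: small thin steel angle bracket with screw holes, legs 60 mm and 60 mm, 30 mm wide, 5 mm thick, standing on the bench (not the square: much smaller and thinner); origin: centre of its foot's underside; to be left alone
- scraper: bench scraper, steel blade 110 x 75 mm with a round white handle 22 mm thick, flat on the bench; to be left alone
- jelly_piece: cut piece of firm yellow jelly, 40 x 41 x 17 mm, on the cutter's bed near its open edge; to be left alone
- spare_foot: spare black rubber foot with a steel stud, 26 mm across, 38 mm high, standing on the bench; to be left alone

How it is judged:
By the outcome, as a careful person would: the job done as asked, in the order asked, and still so for the second after the job is handed in, while the arm keeps its last pose, push and grip.
It also fails if it takes over 59 s, if anything falls off the work surface, if the arm or the gripper's body presses on something with over 40 N, if the wrist force passes 120 N, or if a joint passes its speed limit or range.

## Working session

There is one attempt and no reset: what is moved stays moved. The work goes in short steps, Python scripts to look and compute and a tool call to move; the robot and the scene stay as the last step left them, time stands still between calls to the robot, and variables do not carry over. Pictures are saved under pics/ and viewed, about 8 in all and at most 12, crops included, and the job is handed in when it is done.

Besides the shell and the picture viewer there is one more tool, called as a command line: name --argument value ..., lists and objects as JSON in quotes. step_arm: Moves the arm, as the interface text tells. Its arguments: {"type":"object","properties":{"increments":{"type":"string"},"claw":{"type":"number"}},"required":["increments"]}

```bash
mkdir -p pics; ls; python3 - <<'E'
from bench import *
import cv2
print(get_obs())
for n in ("scene","top"):
    im=snapshot(n); cv2.imwrite(f"pics/{n}0.png",cv2.resize(im[:,:,::-1],(800,600),interpolation=cv2.INTER_CUBIC))
    print(n,calibration(n))
print(calibration("wrist"))
E
```

```text
pics
{'time': 0.0, 'joint_positions': array([-1.36309623e+00,  8.79686254e-02,  1.37224177e+00,  2.03261004e-05,
        1.68358113e+00, -1.03129169e-01]), 'qvel': array([ 1.37934371e-03, -2.86675948e-04, -6.93512842e-04,  4.04659691e-05,
        2.57403744e-04, -1.09531093e-03]), 'joint_torque': array([-1.92881147e-03, -3.40193009e+01, -3.02424932e+01,  7.16660754e-02,
        3.31818347e-02, -1.68710276e-04]), 'tool_pos': array([ 0.16809171, -0.5231171 ,  0.20430306]), 'ee_rot': array([-3.13940755e+00, -2.46460145e-04,  3.10831264e-01]), 'wrist_force': array([ 0.49943543, -0.42866083, -0.22229762]), 'wrist_torque': array([ 0.03394102, -0.00568253,  0.00828397]), 'width': 0.09386933282973349}
scene {'camera_matrix': array([[472.55923718,   0.        , 262.02995837],
       [  0.        , 472.55923718, 195.3614532 ],
       [  0.        ,   0.        ,   1.        ]]), 'eye': array([1.45484363, 0.71319802, 1.00689318]), 'orientation': array([0.88052809, 0.01643065, 2.07596486])}
top {'camera_matrix': array([[408.96894091,   0.        , 258.90084862],
       [  0.        , 408.96894091, 186.9977996 ],
       [  0.        ,   0.        ,   1.        ]]), 'eye': array([0.39226927, 0.16828867, 1.06723489]), 'orientation': array([ 1.48790613e-01, -9.50130238e-04, -1.56821899e+00])}
{'camera_matrix': array([[318.81165659,   0.        , 250.66213842],
       [  0.        , 318.81165659, 192.0852964 ],
       [  0.        ,   0.        ,   1.        ]]), 'tool_from_camera': array([[ 4.76143587e-04,  9.59234512e-01,  2.82610907e-01,
         8.26789402e-02],
       [ 9.99999012e-01, -8.30513149e-04,  1.13411673e-03,
         9.60082234e-04],
       [ 1.32259599e-03,  2.82610088e-01, -9.59233959e-01,
        -1.80177437e-01],
       [ 0.00000000e+00,  0.00000000e+00,  0.00000000e+00,
         1.00000000e+00]])}
```

View pics/scene0.png

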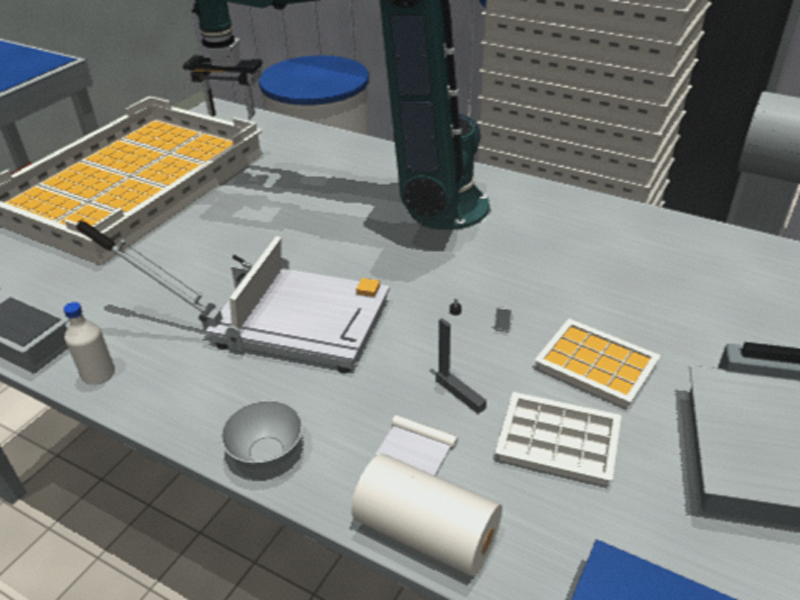

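View pics/top0.png

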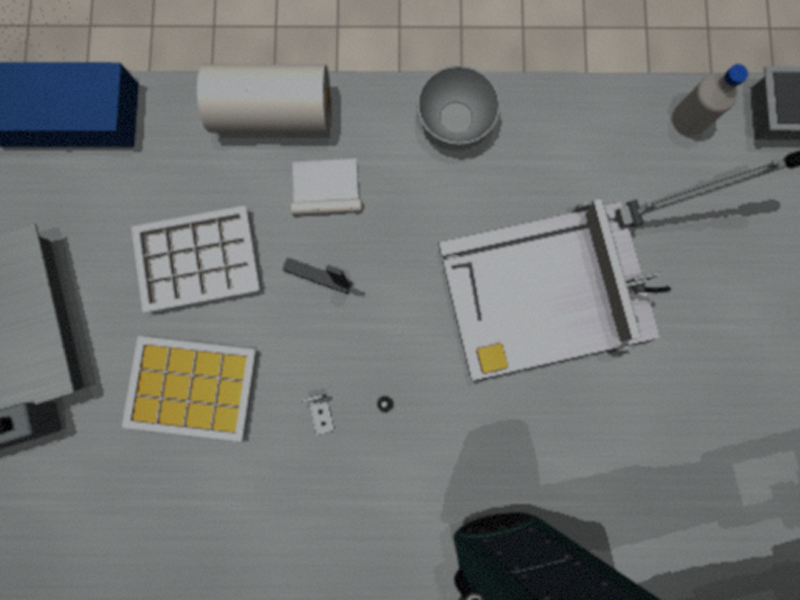

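The scene view shows the cutter on the left at (290,310), with its fence leaning in. The square stands mid-bench with its stock foot at (460,390) and its blade up at (445,345). The top view shows the stock from (285,265) to (350,290), the bed's open corners at about (440,245) and (473,380), and the fence at about (612,270).

```bash
cat > h.py <<'E'
import numpy as np, cv2
from scipy.spatial.transform import Rotation as R
from bench import *
def cam(n,obs=None):
    c=calibration(n); K=c["camera_matrix"]
    if n!="wrist": T=np.eye(4); T[:3,:3]=R.from_euler('xyz',c["orientation"]).as_matrix(); T[:3,3]=c["eye"]
    else:
        o=obs; W=np.eye(4); W[:3,:3]=R.from_euler('xyz',o["ee_rot"]).as_matrix(); W[:3,3]=o["tool_pos"]; T=W@c["tool_from_camera"]
    return K,T
def proj(P,K,T):
    p=(np.atleast_2d(P)-T[:3,3])@T[:3,:3]; p=p*[1,-1,-1]; q=p@K.T; return q[:,:2]/q[:,2:]
def ray(u,z,K,T):
    u=np.atleast_2d(u); d=np.c_[u,np.ones(len(u))]@np.linalg.inv(K).T*[1,-1,-1]@T[:3,:3].T
    return T[:3,3]+d*((z-T[2,3])/d[:,2])[:,None]
def pose(x,y,z,yaw): 
    return lambda P: np.atleast_2d(P)@R.from_euler('z',yaw).as_matrix().T+[x,y,z]
def crop(im,x0,y0,x1,y1,name,s):
    cv2.imwrite(name,cv2.resize(im[y0:y1,x0:x1,::-1],None,fx=s,fy=s,interpolation=cv2.INTER_CUBIC))
E
python3 - <<'E'
from h import *
K,T=cam("top"); k=1.5625
f=lambda u,z: print(np.round(ray(np.array(u)/k,z,K,T),3))
f([(440,243),(473,380)],.045); f([(285,262),(352,290)],.0); f([(385,404),(318,415),(330,395)],0)
K,T=cam("scene")
f([(388,290),(355,362)],.045); f([(437,375),(482,408)],.0)
E
```

```text
[[0.627 0.11  0.045]
 [0.405 0.059 0.045]]
[[0.604 0.371 0.   ]
 [0.556 0.256 0.   ]]
[[0.366 0.199 0.   ]
 [0.348 0.309 0.   ]
 [0.38  0.29  0.   ]]
[[0.42  0.071 0.045]
 [0.637 0.126 0.045]]
[[0.555 0.257 0.   ]
 [0.592 0.369 0.   ]]
```

```bash
cat >> h.py <<'E'
def plan(p,rot,n,o=None):
    o=o or get_obs(); a=R.from_euler('xyz',o["ee_rot"]); b=rot if isinstance(rot,R) else R.from_euler('xyz',rot)
    w=(a.inv()*b).as_rotvec()/n; d=(np.array(p)-o["tool_pos"])/n*100; q=a; rows=[]
    for i in range(n): rows.append(np.r_[q.inv().apply(d),w]); q=q*R.from_rotvec(w)
    for i in range(0,n,5): print("; ".join(" ".join(f"{v:.2f}" for v in r) for r in rows[i:i+5]))
E
python3 -c "
from h import *
plan([.53,-.03,.27],[np.pi,0,1.5],15)"
```

```text
3.30 -2.39 -0.43 -0.00 -0.00 -0.08; 3.48 -2.12 -0.43 -0.00 -0.00 -0.08; 3.64 -1.84 -0.43 -0.00 -0.00 -0.08; 3.77 -1.55 -0.43 -0.00 -0.00 -0.08; 3.88 -1.24 -0.43 -0.00 -0.00 -0.08
3.97 -0.93 -0.43 -0.00 -0.00 -0.08; 4.03 -0.61 -0.43 -0.00 -0.00 -0.08; 4.07 -0.29 -0.44 -0.00 -0.00 -0.08; 4.08 0.03 -0.44 -0.00 -0.00 -0.08; 4.06 0.35 -0.44 -0.00 -0.00 -0.08
4.02 0.67 -0.44 -0.00 -0.00 -0.08; 3.96 0.99 -0.44 -0.00 -0.00 -0.08; 3.87 1.30 -0.44 -0.00 -0.00 -0.08; 3.75 1.60 -0.44 -0.00 -0.00 -0.08; 3.61 1.89 -0.44 -0.00 -0.00 -0.08
```

step_arm --increments "3.3 -2.4 -0.6 0 0 -0.08; 3.5 -2.1 -0.6 0 0 -0.08; 3.6 -1.8 -0.6 0 0 -0.08; 3.8 -1.5 -0.6 0 0 -0.08; 3.9 -1.2 -0.6 0 0 -0.08"

```text
time: 0.6
tool_pos: [0.29, -0.3587, 0.2352]
ee_rot: [-3.141, -0.0, 0.714]
wrist_force: [0.8, 0.3, 1.0]
width: 0.0941
```

step_arm --increments "4 -0.9 -0.5 0 0 -0.08; 4 -0.6 -0.5 0 0 -0.08; 4 -0.3 -0.5 0 0 -0.08; 4 0 -0.5 0 0 -0.08; 4 0.35 -0.5 0 0 -0.08"

```text
time: 1.1
tool_pos: [0.4086, -0.1955, 0.2603]
ee_rot: [-3.141, 0.0, 1.114]
wrist_force: [-0.3, -0.6, -0.5]
width: 0.0943
```

step_arm --increments "4 0.7 -0.4 0 0 -0.08; 4 1 -0.4 0 0 -0.08; 3.9 1.3 0 0 0 -0.08; 3.7 1.6 0 0 0 -0.08; 3.6 1.9 0 0 0 -0.08"

```text
time: 1.6
tool_pos: [0.5283, -0.0303, 0.268]
ee_rot: [-3.141, 0.0, 1.514]
wrist_force: [0.0, 0.4, 0.4]
width: 0.0939
```

```bash
cat > look.py <<'E'
import sys,pickle
from h import *
n=sys.argv[1]
o=get_obs()
for i in range(8):
    if np.abs(o["qvel"]).max()<.01: break
    snapshot("wrist"); o=get_obs()
im=snapshot("wrist"); pickle.dump((o,im),open(n+".pkl","wb"))
cv2.imwrite(f"pics/{n}.png",cv2.resize(im[:,:,::-1],(800,600),interpolation=cv2.INTER_CUBIC))
print(o["time"],o["tool_pos"],o["ee_rot"],o["wrist_force"],np.abs(o["qvel"]).max())
E
python3 look.py w1
```

```text
1.95 [ 0.52711997 -0.03295551  0.26847592] [-3.14131605e+00  5.04269193e-04  1.50871623e+00] [ 0.64127056 -0.86022418  0.33381787] 0.008248801979040713
```

View pics/w1.png

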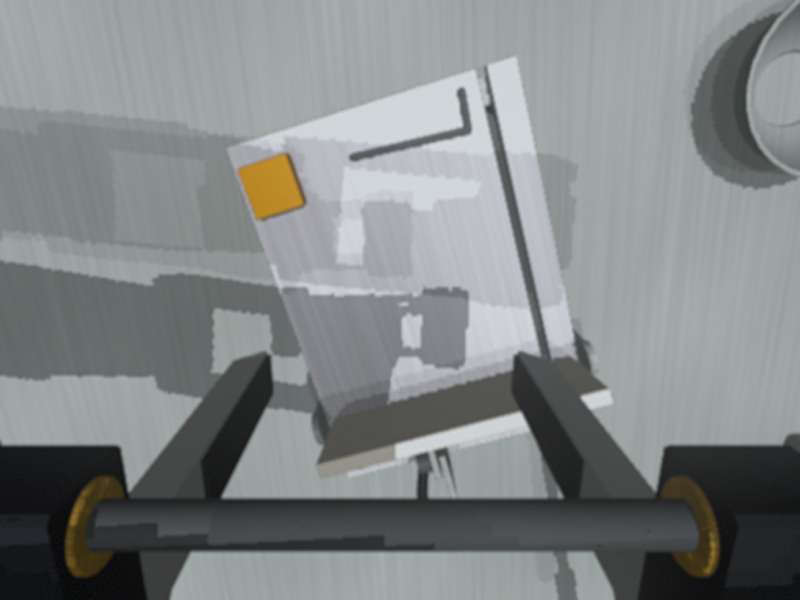

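The wrist view shows the bed's open corners at (229,149) and (517,57). The fence's foot line runs from (335,418) to (572,357), and its top front edge from (322,463) to (607,390). The slot is on the right, so that is cutter -x. The jelly piece and hex key lie near the open edge.

```bash
cat > fitc.py <<'E'
from h import *; import pickle
from scipy.optimize import least_squares
o,im=pickle.load(open("w1.pkl","rb")); K,T=cam("wrist",o); k=1.5625
def pts(v):
    x,y,yaw,l=v; f=pose(x,y,0,yaw)
    return proj(f([[.115,-.145,.045],[-.115,-.145,.045],[.108,.1-.09*np.sin(l),.045+.09*np.cos(l)],[-.108,.1-.09*np.sin(l),.045+.09*np.cos(l)],[-.108,.1,.045],[.108,.1,.045],[-.084,-.145,.045]]),K,T)*k
U=np.array([(229,149),(517,57),(322,463),(607,390),(572,357),(335,418),(476,70)])
r=least_squares(lambda v:(pts(v)-U).ravel(),[.555,-.05,-2.91,.1],loss='soft_l1',f_scale=3)
print(r.x.round(4)); print((pts(r.x)-U).round(1))
E
python3 fitc.py; python3 -c "
from h import *
plan([.54,.24,.25],[np.pi,0,1.21],8)"
```

```text
[ 0.55   -0.0559 -2.9161  0.1434]
[[-1.3  0.6]
 [ 1.1  0.5]
 [-5.7  1.8]
 [ 4.1 -1.3]
 [-1.5 -1.6]
 [ 0.3 -0.2]
 [ 1.2  0.4]]
3.42 -0.05 0.23 0.00 0.00 0.04; 3.41 -0.18 0.23 0.00 0.00 0.04; 3.40 -0.31 0.23 0.00 0.00 0.04; 3.39 -0.43 0.23 0.00 0.00 0.04; 3.37 -0.56 0.23 0.00 0.00 0.04
3.35 -0.69 0.23 0.00 0.00 0.04; 3.32 -0.81 0.23 0.00 0.00 0.04; 3.29 -0.93 0.23 0.00 0.00 0.04
```

step_arm --increments "3.4 -0.1 0.2 0 0 0.04; 3.4 -0.2 0.2 0 0 0.04; 3.4 -0.3 0.2 0 0 0.04; 3.4 -0.4 0.2 0 0 0.04; 3.4 -0.6 0.2 0 0 0.04"

```text
time: 2.5
tool_pos: [0.5356, 0.1388, 0.2589]
ee_rot: [3.141, -0.0, 1.306]
wrist_force: [-0.0, -0.4, 0.4]
width: 0.094
```

step_arm --increments "3.4 -0.7 0.2 0 0 0.04; 3.3 -0.8 0.2 0 0 0.04; 3.3 -0.9 0.2 0 0 0.04; 0 0 0 0 0 0"

```text
time: 2.9
tool_pos: [0.5418, 0.2438, 0.2517]
ee_rot: [-3.14, -0.0, 1.193]
wrist_force: [0.9, -1.4, 0.2]
width: 0.0937
```

```bash
python3 look.py w2
```

```text
3.1 [0.54249254 0.23996123 0.25287083] [3.14083105e+00 2.76367295e-04 1.18894643e+00] [ 0.15236417 -0.71435396 -0.18618753] 0.007041281288781528
```

View pics/w2.png

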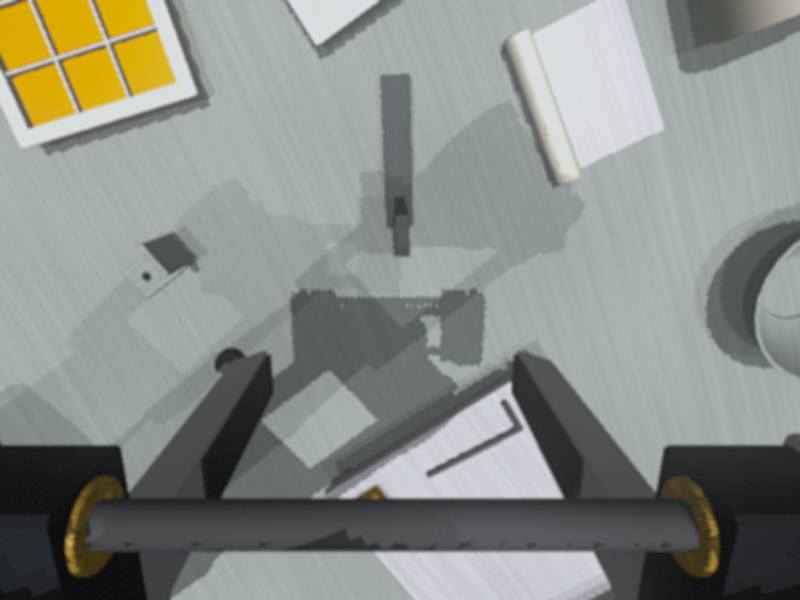

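The square is near image centre. The stock's far end top is at (380,75)–(411,75), its heel-end top at (386,228)–(412,224), and the blade top's back edge at (394,256)–(409,255). I'll fit the pose.

```bash
cat > fits.py <<'E'
from h import *; import pickle
from scipy.optimize import least_squares
o,im=pickle.load(open("w2.pkl","rb")); K,T=cam("wrist",o); k=1.5625
M=np.array([[-57.5,11,22],[-57.5,-11,22],[57.5,11,22],[57.5,-11,22],[57.5,4,150],[57.5,-4,150]])/1e3
U=np.array([(411,75),(380,75),(412,225),(386,228),(409,255),(394,256)])
g=lambda v:proj(pose(v[0],v[1],0,v[2])(M),K,T)*k
best=min((least_squares(lambda v:(g(v)[s]-U).ravel(),[.578,.313,-1.93]) for s in ([0,1,2,3,4,5],[1,0,3,2,5,4])),key=lambda r:r.cost)
print(best.x.round(4),best.cost); print((g(best.x)-U).round(1))
vis=cv2.resize(im,(800,600),interpolation=cv2.INTER_CUBIC)
P=np.array([[-57.5,11,22],[-57.5,-11,22],[57.5,-11,22],[57.5,11,22]])/1e3
B=np.array([[33.5,4,150],[33.5,-4,150],[57.5,-4,150],[57.5,4,150]])/1e3
for Q in (P,B): cv2.polylines(vis,[np.int32(proj(pose(best.x[0],best.x[1],0,best.x[2])(Q),K,T)*k)],1,(255,0,0),1)
crop(vis,330,40,480,290,"pics/fit2.png",2)
x,y,yaw=best.x; C=pose(x,y,0,yaw)
E
python3 fits.py
```

```text
[ 0.5777  0.3147 -1.9258] 5.501488401807761
[[-1.1 -1.2]
 [ 0.9 -0.4]
 [ 0.1  0.5]
 [-0.6 -1.8]
 [-0.4  1.5]
 [ 0.8  0.8]]
```

View pics/fit2.png

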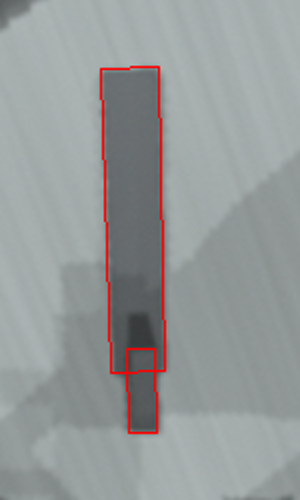

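```bash
python3 - <<'E'
import bench; print([n for n in dir(bench) if not n.startswith('__')])
from h import *
print(getattr(bench,'hold_point_z',None))
C=pose(.5777,.3147,0,-1.9258); Rg=R.from_euler('xyz',[np.pi,0,np.pi-1.9258])*R.from_rotvec([0,-.3,0])
print(Rg.as_matrix()[:,2],Rg.as_euler('xyz'))
# tcp at square x=10mm
t=C([.010,0,0])[0]; print(t)
plan(t+[0,0,.16],Rg,5)
E
```

```text
['IKError', 'calibration', 'close_job', 'get_obs', 'hold_point_z', 'snapshot']
0.0188
[-0.10272099 -0.27709311 -0.95533649] [3.14159265 0.3        1.21579265]
[0.57422406 0.30532355 0.        ]
1.45 0.10 1.86 -0.00 -0.06 -0.01; 1.56 0.11 1.77 -0.00 -0.06 -0.01; 1.66 0.11 1.67 -0.00 -0.06 -0.01; 1.76 0.12 1.57 -0.00 -0.06 -0.01; 1.85 0.13 1.46 -0.00 -0.06 -0.01
```

step_arm --increments "1.4 0.1 1.6 0 -0.06 -0.005; 1.5 0.1 1.5 0 -0.06 -0.005; 1.6 0.1 1.5 0 -0.06 -0.005; 1.7 0.1 1.5 0 -0.06 -0.005; 1.7 0.1 1.5 0 -0.06 -0.006"

```text
time: 3.65
tool_pos: [0.5728, 0.3033, 0.1677]
ee_rot: [-3.139, 0.301, 1.215]
wrist_force: [-0.0, 0.8, 0.4]
width: 0.0942
```

step_arm --increments "0 0 0 0 0 0"

```text
time: 3.75
tool_pos: [0.5709, 0.3045, 0.1609]
ee_rot: [-3.13, 0.307, 1.221]
wrist_force: [0.1, -0.1, -1.2]
width: 0.094
```

```bash
python3 - <<'E'
from h import *
C=pose(.5777,.3147,0,-1.9258); Rg=R.from_euler('xyz',[np.pi,0,np.pi-1.9258])*R.from_rotvec([0,-.3,0])
o=get_obs(); print(o["tool_pos"],o["ee_rot"],o["qvel"].round(3))
t=C([.015,0,0])[0]
plan(t+[0,0,.06],Rg,5)
print((t-o["tool_pos"])@Rg.as_matrix())
E
```

```text
[0.57091155 0.30453034 0.16085648] [-3.12990622  0.30722325  1.22120162] [-0.033 -0.083  0.009 -0.007  0.018 -0.007]
0.55 0.08 1.94 -0.00 0.00 0.00; 0.55 0.07 1.94 -0.00 0.00 0.00; 0.55 0.07 1.94 -0.00 0.00 0.00; 0.54 0.07 1.94 -0.00 0.00 0.00; 0.54 0.06 1.94 -0.00 0.00 0.00
[0.04457017 0.00283024 0.15458961]
```

step_arm --increments "0.55 0.05 1.95 0 0 0; 0.55 0.05 1.95 0 0 0; 0.55 0.05 1.95 0 0 0; 0.55 0.05 1.95 0 0 0; 0.55 0.05 1.95 0 0 0"

```text
time: 4.25
tool_pos: [0.5739, 0.2994, 0.0679]
ee_rot: [-3.14, 0.297, 1.214]
wrist_force: [0.2, 0.2, 0.3]
width: 0.0938
```

step_arm --increments "0 0 0 0 0 0; 0 0 0 0 0 0; 0 0 0 0 0 0"

```text
time: 4.55
tool_pos: [0.5741, 0.3009, 0.0688]
ee_rot: [-3.14, 0.297, 1.216]
wrist_force: [-0.4, 0.5, 0.0]
width: 0.094
```

```bash
python3 - <<'E'
from h import *
C=pose(.5777,.3147,0,-1.9258); Rg=R.from_euler('xyz',[np.pi,0,np.pi-1.9258])*R.from_rotvec([0,-.3,0])
o=get_obs(); print(o["tool_pos"],o["ee_rot"],Rg.as_euler('xyz'),o["qvel"].round(3))
t=C([.015,0,0])[0]
plan(t+[0,0,.005],Rg,5)
E
```

```text
[0.5741249  0.30086571 0.06879076] [-3.14031944  0.29695029  1.21571308] [3.14159265 0.3        1.21579265] [ 0.007  0.005 -0.009  0.    -0.003  0.003]
0.36 -0.03 1.22 -0.00 -0.00 -0.00; 0.36 -0.03 1.22 -0.00 -0.00 -0.00; 0.36 -0.03 1.22 -0.00 -0.00 -0.00; 0.36 -0.03 1.22 -0.00 -0.00 -0.00; 0.36 -0.03 1.22 -0.00 -0.00 -0.00
```

step_arm --increments "0.36 -0.03 1.2 0 0 0; 0.36 -0.03 1.2 0 0 0; 0.36 -0.03 1.2 0 0 0; 0.36 -0.03 1.2 0 0 0; 0.36 -0.03 1.2 0 0 0"

```text
time: 5.05
tool_pos: [0.5706, 0.301, 0.0019]
ee_rot: [-3.137, 0.302, 1.218]
wrist_force: [-1.8, 7.9, 53.8]
width: 0.0939
```

step_arm --increments "0 0 0 0 0 0; 0 0 0 0 0 0; 0 0 0 0 0 0; 0 0 0 0 0 0"

```text
time: 5.45
tool_pos: [0.571, 0.3012, 0.003]
ee_rot: [-3.137, 0.3, 1.218]
wrist_force: [-0.6, -0.2, 0.9]
width: 0.0939
```

step_arm --increments "0 0 0 0 0 0; 0 0 0 0 0 0; 0 0 0 0 0 0; 0 0 0 0 0 0; 0 0 0 0 0 0" --claw 1

```text
time: 5.95
tool_pos: [0.5711, 0.3012, 0.0034]
ee_rot: [-3.137, 0.3, 1.218]
wrist_force: [0.5, 1.3, -0.2]
width: 0.0573
```

step_arm --increments "0 0 0 0 0 0; 0 0 0 0 0 0; 0 0 0 0 0 0; 0 0 0 0 0 0; 0 0 0 0 0 0"

```text
time: 6.45
tool_pos: [0.5715, 0.3011, 0.0035]
ee_rot: [-3.138, 0.3, 1.217]
wrist_force: [1.9, -0.4, 0.3]
width: 0.0219
```

```bash
cat >> h.py <<'E'
cut=dict(x=.55,y=-.0559,yaw=-2.9161)
def sq2tool(heel_c,off,yaw_off=0):
    """tool pose with heel at cutter coords heel_c (m, z above bench); off = square->tool 4x4"""
    C=pose(cut['x'],cut['y'],0,cut['yaw']); h=C(heel_c)[0]
    Rs=R.from_euler('z',cut['yaw']+np.pi/2+yaw_off); o=h-Rs.apply([.0575,0,0])
    return o+Rs.apply(off[:3,3]), Rs*R.from_matrix(off[:3,:3])
def mat(p,r): M=np.eye(4); M[:3,3]=p; M[:3,:3]=r.as_matrix(); return M
E
python3 - <<'E'
from h import *
o=get_obs()
off=np.linalg.inv(mat([.5777,.3147,0],R.from_euler('z',-1.9258)))@mat(o["tool_pos"],R.from_euler('xyz',o["ee_rot"]))
np.save("off.npy",off); print(off.round(4))
p,r=sq2tool([0,.04,.085],off); print(p,r.as_euler('xyz'))
up=dict(o); up["tool_pos"]=o["tool_pos"]+[0,0,.08]
plan(up["tool_pos"],o["ee_rot"],10); print(); plan(p,r,15,up)
E
```

```text
[[-9.554e-01 -5.000e-04  2.953e-01  1.490e-02]
 [-1.400e-03  1.000e+00 -2.800e-03 -1.000e-03]
 [-2.953e-01 -3.000e-03 -9.554e-01  3.500e-03]
 [ 0.000e+00  0.000e+00  0.000e+00  1.000e+00]]
[ 0.54840601 -0.05360306  0.08845204] [-3.13840416  0.29981707  1.79775981]
-0.24 -0.00 -0.76 0.00 0.00 0.00; -0.24 -0.00 -0.76 0.00 0.00 0.00; -0.24 -0.00 -0.76 0.00 0.00 0.00; -0.24 -0.00 -0.76 0.00 0.00 0.00; -0.24 -0.00 -0.76 0.00 0.00 0.00
-0.24 -0.00 -0.76 0.00 0.00 0.00; -0.24 -0.00 -0.76 0.00 0.00 0.00; -0.24 -0.00 -0.76 0.00 0.00 0.00; -0.24 -0.00 -0.76 0.00 0.00 0.00; -0.24 -0.00 -0.76 0.00 0.00 0.00

-2.18 0.68 0.64 -0.01 -0.00 -0.04; -2.20 0.59 0.64 -0.01 -0.00 -0.04; -2.22 0.50 0.65 -0.01 -0.00 -0.04; -2.24 0.41 0.66 -0.01 -0.00 -0.04; -2.25 0.32 0.66 -0.01 -0.00 -0.04
-2.26 0.23 0.66 -0.01 -0.00 -0.04; -2.27 0.14 0.67 -0.01 -0.00 -0.04; -2.27 0.04 0.67 -0.01 -0.00 -0.04; -2.27 -0.05 0.67 -0.01 -0.00 -0.04; -2.27 -0.14 0.67 -0.01 -0.00 -0.04
-2.26 -0.23 0.67 -0.01 -0.00 -0.04; -2.25 -0.32 0.66 -0.01 -0.00 -0.04; -2.24 -0.41 0.66 -0.01 -0.00 -0.04; -2.22 -0.50 0.65 -0.01 -0.00 -0.04; -2.20 -0.59 0.65 -0.01 -0.00 -0.04
```

step_arm --increments "-0.1 0 -0.3 0 0 0; -0.2 0 -0.7 0 0 0; -0.3 0 -0.95 0 0 0; -0.3 0 -0.95 0 0 0; -0.3 0 -0.95 0 0 0"

```text
time: 6.95
tool_pos: [0.5714, 0.3012, 0.0449]
ee_rot: [-3.138, 0.299, 1.217]
wrist_force: [-1.1, 0.0, -5.5]
width: 0.0216
```

step_arm --increments "-0.3 0 -0.95 0 0 0; -0.3 0 -0.95 0 0 0; -0.3 0 -0.95 0 0 0; -0.3 0 -0.95 0 0 0; -0.3 0 -0.95 0 0 0"

```text
time: 7.45
tool_pos: [0.5713, 0.3007, 0.0944]
ee_rot: [-3.137, 0.3, 1.218]
wrist_force: [0.0, -1.2, -4.8]
width: 0.022
```

```bash
python3 look.py w3; python3 - <<'E'
from h import *
off=np.load("off.npy"); p,r=sq2tool([0,.04,.095],off)
plan(p,r,15)
E
```

```text
7.75 [0.57094801 0.30056927 0.09276325] [-3.13640065  0.3010377   1.21794524] [ 0.56299001  0.03899636 -5.53977558] 0.004831877744431223
-2.18 0.68 0.63 -0.01 -0.00 -0.04; -2.20 0.59 0.64 -0.01 -0.00 -0.04; -2.22 0.50 0.65 -0.01 -0.00 -0.04; -2.24 0.41 0.65 -0.01 -0.00 -0.04; -2.25 0.32 0.66 -0.01 -0.00 -0.04
-2.26 0.23 0.66 -0.01 -0.00 -0.04; -2.27 0.14 0.66 -0.01 -0.00 -0.04; -2.27 0.05 0.66 -0.01 -0.00 -0.04; -2.27 -0.04 0.66 -0.01 -0.00 -0.04; -2.27 -0.14 0.66 -0.01 -0.00 -0.04
-2.26 -0.23 0.66 -0.01 -0.00 -0.04; -2.25 -0.32 0.66 -0.01 -0.00 -0.04; -2.24 -0.41 0.65 -0.01 -0.00 -0.04; -2.22 -0.50 0.65 -0.01 -0.00 -0.04; -2.20 -0.59 0.64 -0.01 -0.00 -0.04
```

View pics/w3.png

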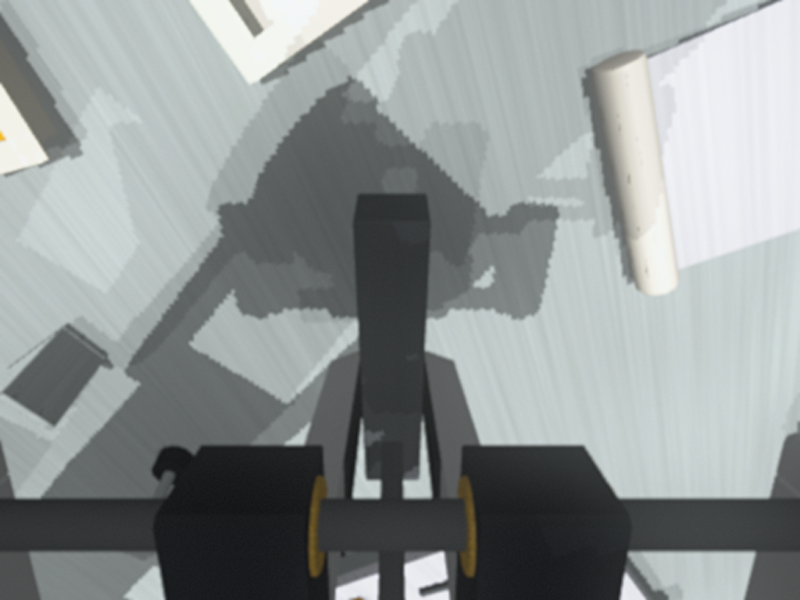

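The square is held with its stock between the fingers. The stock's far-end upper corners are at about (356,219) and (430,222), and its lower edge is at row 195. I'll compare these with the pose expected from the grasp, to see whether it drooped.

```bash
python3 - <<'E'
from h import *; import pickle
o,im=pickle.load(open("w3.pkl","rb")); K,T=cam("wrist",o); off=np.load("off.npy")
Tt=mat(o["tool_pos"],R.from_euler('xyz',o["ee_rot"]))
P=np.array([[-57.5,11,22],[-57.5,-11,22],[-57.5,11,0],[-57.5,-11,0]])/1e3
for a in (0,-.03,.03):   # rotation about grasp along square y
  g=off[:3,3]+[0,0,.01]; Q=R.from_rotvec([0,a,0]).apply(P-g)+g
  W=mat([0,0,0],R.identity()); S=Tt@np.linalg.inv(off); print(a,(proj(Q@S[:3,:3].T+S[:3,3],K,T)*1.5625).round(1).tolist())
E
```

```text
0 [[432.1, 220.4], [353.9, 220.2], [427.7, 191.4], [358.6, 191.2]]
-0.03 [[431.7, 216.5], [354.4, 216.2], [427.3, 190.2], [359.0, 190.0]]
0.03 [[432.6, 224.6], [353.4, 224.4], [428.2, 192.9], [358.1, 192.7]]
```

step_arm --increments "-1.5 0.5 0.4 -0.008 0 -0.025; -2 0.6 0.6 -0.01 0 -0.033; -2.2 0.5 0.6 -0.011 0 -0.036; -2.2 0.4 0.6 -0.011 0 -0.037; -2.2 0.4 0.6 -0.011 0 -0.037"

```text
time: 8.3
tool_pos: [0.5641, 0.1924, 0.0958]
ee_rot: [-3.135, 0.3, 1.396]
wrist_force: [0.7, -0.3, -5.3]
width: 0.0213
```

step_arm --increments "-2.3 0.3 0.7 -0.011 0 -0.037; -2.3 0.2 0.7 -0.011 0 -0.037; -2.3 0.1 0.7 -0.011 0 -0.037; -2.3 0 0.7 -0.011 0 -0.037; -2.3 -0.1 0.7 -0.011 0 -0.037"

```text
time: 8.8
tool_pos: [0.5566, 0.0721, 0.0963]
ee_rot: [-3.132, 0.298, 1.589]
wrist_force: [0.7, -0.7, -5.0]
width: 0.0219
```

step_arm --increments "-2.3 -0.2 0.7 -0.011 0 -0.037; -2.3 -0.3 0.6 -0.011 0 -0.037; -2.2 -0.4 0.6 -0.011 0 -0.037; -2 -0.4 0.5 -0.011 0 -0.037; 0 0 0 0 0 0"

```text
time: 9.3
tool_pos: [0.5494, -0.0214, 0.0996]
ee_rot: [-3.131, 0.298, 1.739]
wrist_force: [-0.1, -0.3, -5.3]
width: 0.0219
```

```bash
python3 - <<'E'
from h import *
snapshot("wrist");snapshot("wrist");snapshot("wrist")
off=np.load("off.npy"); o=get_obs(); print(o["time"],o["tool_pos"],o["ee_rot"],o["wrist_force"],o["width"])
p,r=sq2tool([0,.06,.055],off); print(p,r.as_euler('xyz'))
plan(p,r,5)
E
```

```text
9.45 [ 0.5505447  -0.01840179  0.09944513] [-3.13216734  0.29589557  1.74144492] [ 0.14620779 -0.3892642  -5.53356682] 0.022040386501391434
[ 0.55287774 -0.07309674  0.05845204] [-3.13840416  0.29981707  1.79775981]
-0.80 -0.13 1.10 -0.00 -0.00 -0.01; -0.80 -0.14 1.10 -0.00 -0.00 -0.01; -0.79 -0.16 1.10 -0.00 -0.00 -0.01; -0.79 -0.17 1.10 -0.00 -0.00 -0.01; -0.79 -0.18 1.10 -0.00 -0.00 -0.01
```

step_arm --increments "-0.8 -0.1 1 -0.003 0 -0.011; -0.8 -0.1 1 -0.003 0 -0.011; -0.8 -0.15 1 -0.003 0 -0.011; -0.8 -0.2 1 -0.003 0 -0.011; -0.8 -0.2 1 -0.003 0 -0.011"

```text
time: 9.95
tool_pos: [0.553, -0.0734, 0.0628]
ee_rot: [-3.13, 0.296, 1.8]
wrist_force: [0.7, 0.0, -5.5]
width: 0.0216
```

step_arm --increments "0 0 0 0 0 0; 0 0 0 0 0 0"

```text
time: 10.15
tool_pos: [0.5532, -0.0727, 0.0635]
ee_rot: [-3.131, 0.296, 1.798]
wrist_force: [0.1, 1.3, -6.1]
width: 0.0218
```

```bash
python3 - <<'E'
from h import *
for n in ("scene","top"):
    im=snapshot(n); cv2.imwrite(f"pics/{n}1.png",im[:,:,::-1])
a=cv2.imread("pics/scene1.png")[110:250,100:270]; b=cv2.imread("pics/top1.png")[110:260,270:440]
a=cv2.resize(a,(400,560),interpolation=cv2.INTER_CUBIC) if 0 else cv2.resize(a,None,fx=2.3,fy=2.3,interpolation=cv2.INTER_CUBIC)
b=cv2.resize(b,None,fx=2.3,fy=2.3,interpolation=cv2.INTER_CUBIC)
h=max(len(a),len(b)); v=np.zeros((h,a.shape[1]+b.shape[1],3),np.uint8); v[:len(a),:a.shape[1]]=a; v[:len(b),a.shape[1]:]=b
cv2.imwrite("pics/both1.png",v)
off=np.load("off.npy"); o=get_obs(); print(o["time"],o["tool_pos"],o["ee_rot"],o["wrist_force"])
p,r=sq2tool([0,.06,.045],off); print(p,r.as_euler('xyz')); plan(p,r,4)
E
```

```text
10.25 [ 0.55382344 -0.07217658  0.06432341] [-3.13241466  0.29651521  1.7990652 ] [ 0.14512826 -0.81708563 -5.23548704]
[ 0.55287774 -0.07309674  0.04845204] [-3.13840416  0.29981707  1.79775981]
0.10 -0.02 0.38 -0.00 -0.00 0.00; 0.10 -0.03 0.38 -0.00 -0.00 0.00; 0.10 -0.03 0.38 -0.00 -0.00 0.00; 0.10 -0.03 0.38 -0.00 -0.00 0.00
```

View pics/both1.png

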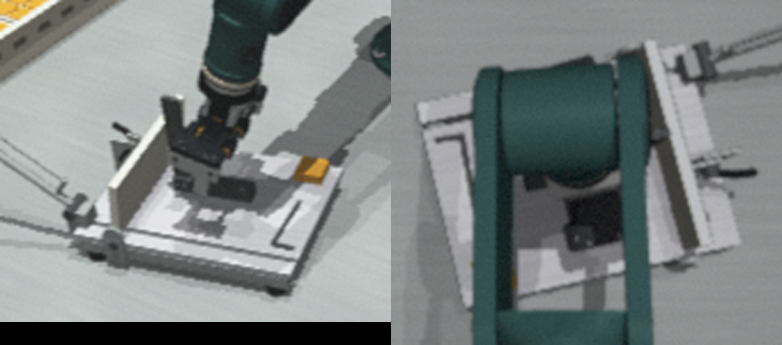

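The scene view (left half) shows the square upright over the bed with its blade facing the fence, and nothing touching. Next I lower it.

step_arm --increments "0.09 0 0.28 0 0 0; 0.09 0 0.28 0 0 0; 0.09 0 0.28 0 0 0; 0.09 0 0.28 0 0 0; 0 0 0 0 0 0"

```text
time: 10.75
tool_pos: [0.5528, -0.072, 0.0513]
ee_rot: [-3.13, 0.296, 1.8]
wrist_force: [0.3, -0.2, -5.9]
width: 0.022
```

step_arm --increments "0.03 0 0.1 0 0 0; 0.03 0 0.1 0 0 0; 0 0 0 0 0 0; 0 0 0 0 0 0"

```text
time: 11.15
tool_pos: [0.5533, -0.0722, 0.0501]
ee_rot: [-3.131, 0.297, 1.799]
wrist_force: [0.3, 0.2, -4.8]
width: 0.0215
```

step_arm --increments "0.03 0 0.1 0 0 0; 0.03 0 0.1 0 0 0; 0 0 0 0 0 0"

```text
time: 11.45
tool_pos: [0.5534, -0.0722, 0.0484]
ee_rot: [-3.132, 0.297, 1.799]
wrist_force: [-1.1, -0.0, -3.3]
width: 0.0215
```

step_arm --increments "0.03 0 0.1 0 0 0; 0 0 0 0 0 0; 0 0 0 0 0 0"

```text
time: 11.75
tool_pos: [0.5535, -0.0723, 0.0484]
ee_rot: [-3.132, 0.297, 1.799]
wrist_force: [-4.8, 1.8, 5.4]
width: 0.0217
```

step_arm --increments "-0.48 0 0.14 0 0 0; -0.48 0 0.14 0 0 0; -0.48 0 0.14 0 0 0; -0.48 0 0.14 0 0 0; -0.48 0 0.14 0 0 0"

```text
time: 12.25
tool_pos: [0.5603, -0.0963, 0.0484]
ee_rot: [-3.135, 0.297, 1.799]
wrist_force: [-1.2, 5.3, 3.5]
width: 0.0214
```

step_arm --increments "-0.3 0 0.09 0 0 0; -0.3 0 0.09 0 0 0; 0 0 0 0 0 0"

```text
time: 12.55
tool_pos: [0.5616, -0.1025, 0.0484]
ee_rot: [-3.135, 0.297, 1.799]
wrist_force: [-0.6, 5.0, 3.5]
width: 0.022
```

```bash
cat > st.py <<'E'
from h import *
o=get_obs(); off=np.load("off.npy"); S=mat(o["tool_pos"],R.from_euler('xyz',o["ee_rot"]))@np.linalg.inv(off)
C=mat([cut['x'],cut['y'],0],R.from_euler('z',cut['yaw'])); Q=np.linalg.inv(C)@S
print(o["time"],"heel_c mm",((Q@[.0575,0,0,1])[:3]*1e3).round(1),"rot err",(R.from_euler('z',np.pi/2).inv()*R.from_matrix(Q[:3,:3])).as_rotvec().round(4),"F_c",(C[:3,:3].T@o["wrist_force"]).round(1),"M",o["wrist_torque"].round(2),o["width"])
E
python3 st.py
```

```text
12.55 heel_c mm [-1.9 90.6 44.8] rot err [-0.0033  0.0033 -0.0002] F_c [-0.6 -5.   3.5] M [ 0.68 -0.05  0.05] 0.022032032488557306
```

step_arm --increments "-0.12 0 0.09 0 0 0; -0.12 0 0.09 0 0 0; -0.14 0 0.04 0 0 0; -0.14 0 0.04 0 0 0; 0 0 0 0 0 0"

```text
time: 13.05
tool_pos: [0.5632, -0.1073, 0.0483]
ee_rot: [-3.136, 0.296, 1.798]
wrist_force: [-2.7, 8.5, 7.1]
width: 0.0219
```

```bash
python3 st.py
```

```text
13.05 heel_c mm [-2.4 95.6 44.7] rot err [-0.0023  0.0038 -0.0001] F_c [ 0.7 -8.9  7.1] M [ 1.01  0.21 -0.08] 0.021850609493693596
```

step_arm --increments "-0.1 0 0.05 0 0 0; -0.1 0 0.05 0 0 0; 0 0 0 0 0 0; 0 0 0 0 0 0"

```text
time: 13.45
tool_pos: [0.5637, -0.1092, 0.0484]
ee_rot: [-3.136, 0.296, 1.798]
wrist_force: [-3.7, 8.1, 10.6]
width: 0.0216
```

step_arm --increments "-0.1 0 0.05 0 0 0; -0.1 0 0.05 0 0 0; 0 0 0 0 0 0; 0 0 0 0 0 0"

```text
time: 13.85
tool_pos: [0.5639, -0.1097, 0.0483]
ee_rot: [-3.137, 0.293, 1.798]
wrist_force: [-5.6, 13.2, 13.0]
width: 0.0216
```

```bash
python3 st.py
```

```text
13.85 heel_c mm [-2.6 98.2 44.6] rot err [-0.0017  0.0067  0.    ] F_c [  2.6 -14.1  13. ] M [ 1.62  0.69 -0.16] 0.02159154947140258
```

step_arm --increments "-0.08 0 0.08 0 0 0; -0.08 0 0.08 0 0 0; 0 0 0 0 0 0; 0 0 0 0 0 0"

```text
time: 14.25
tool_pos: [0.564, -0.11, 0.0483]
ee_rot: [-3.137, 0.29, 1.798]
wrist_force: [-9.1, 19.4, 20.1]
width: 0.0216
```

```bash
python3 st.py; python3 - <<'E'
from h import *
v=[]
for n,(x0,y0,x1,y1),s in (("scene",(105,130,225,230),3.3),("top",(360,110,440,230),3.3)):
    im=snapshot(n); cv2.imwrite(f"pics/{n}2.png",im[:,:,::-1]); v.append(cv2.resize(im[y0:y1,x0:x1,::-1],None,fx=s,fy=s,interpolation=cv2.INTER_CUBIC))
h=max(map(len,v)); v=[np.pad(a,((0,h-len(a)),(0,0),(0,0))) for a in v]; cv2.imwrite("pics/both2.png",np.hstack(v))
for n in ("scene","top"):
    K,T=cam(n); f=pose(cut['x'],cut['y'],0,cut['yaw'])
    for l in (.14,.03,0,-.03): print(n,l,proj(f([[x,.1-.09*np.sin(l)+t*np.cos(l),.045+.09*np.cos(l)+t*np.sin(l)] for x in (.108,-.108) for t in (0,.012)]),K,T).round(1).tolist())
E
```

```text
14.25 heel_c mm [-2.5 98.4 44.4] rot err [-0.0016  0.0095 -0.0002] F_c [  4.6 -21.   20.1] M [ 2.38  1.4  -0.33] 0.021601205991933124
scene 0.14 [[178.5, 151.0], [175.1, 150.0], [148.7, 190.9], [145.0, 189.8]]
scene 0.03 [[175.7, 150.3], [172.3, 149.7], [145.6, 190.1], [142.0, 189.4]]
scene 0 [[174.9, 150.2], [171.6, 149.7], [144.8, 190.0], [141.1, 189.3]]
scene -0.03 [[174.2, 150.1], [170.8, 149.7], [144.0, 189.9], [140.4, 189.3]]
top 0.14 [[404.7, 216.8], [410.0, 215.6], [379.7, 127.5], [384.8, 126.2]]
top 0.03 [[409.0, 215.8], [414.1, 214.6], [383.9, 126.5], [388.8, 125.4]]
top 0 [[410.1, 215.5], [415.2, 214.4], [385.0, 126.3], [389.9, 125.2]]
top -0.03 [[411.3, 215.3], [416.3, 214.1], [386.1, 126.0], [391.0, 125.0]]
```

View pics/both2.png

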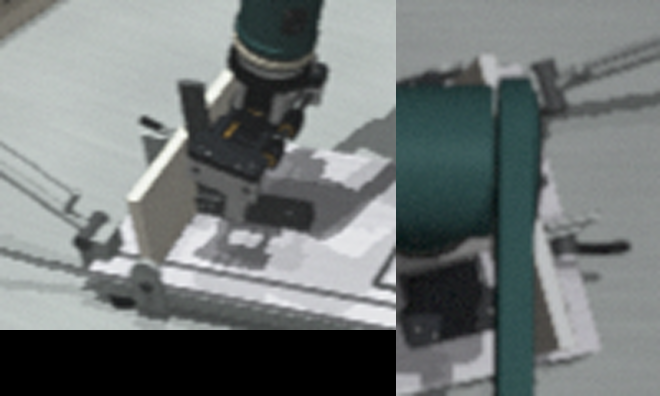

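The square is firm in the corner: forces are about 21 N into the fence and 20 N down, and further commands barely move the TCP. In the scene view the fence's near top corner is at crop (130,197), close to the upright prediction. The tool has flexed 0.01 rad, so I'll trim that tilt and check the fence with the wrist camera.

step_arm --increments "0 0 0 0 -0.005 0; 0 0 0.05 0 -0.005 0; 0 0 0 0 0 0; 0 0 0 0 0 0; 0 0 0 0 0 0"

```text
time: 14.85
tool_pos: [0.564, -0.1101, 0.0483]
ee_rot: [-3.137, 0.3, 1.798]
wrist_force: [-11.5, 19.7, 22.1]
width: 0.0216
```

```bash
python3 st.py; python3 look.py w4
```

```text
14.85 heel_c mm [-2.5 98.6 44.9] rot err [-0.0014 -0.0005 -0.0005] F_c [  6.8 -21.8  22.1] M [ 2.58  1.58 -0.38] 0.02162273935635059
14.85 [ 0.56400309 -0.1101071   0.04833386] [-3.13695941  0.30032578  1.79772907] [-11.4749292   19.7322619   22.13542707] 0.002233261803160239
```

View pics/w4.png

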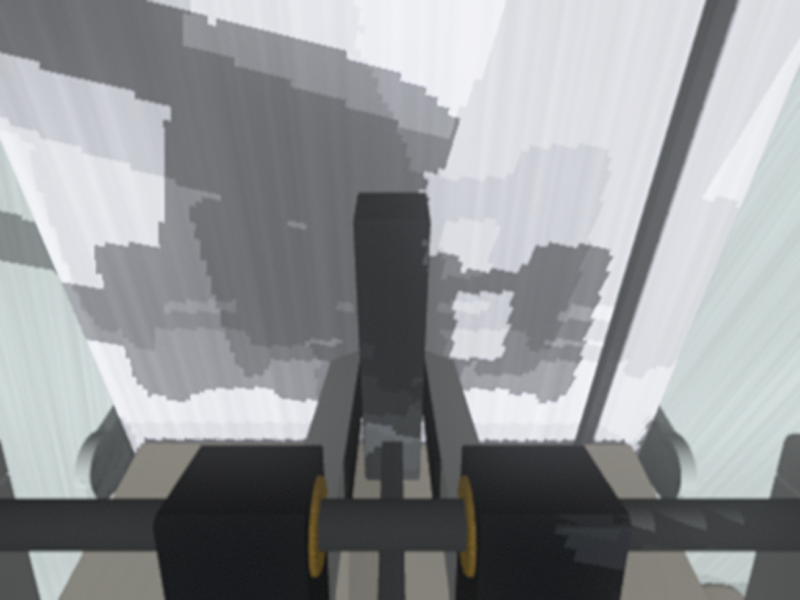

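The wrist view shows the stock central. The fence's foot line is level at row ~441, from column ~139 to ~645. The face's side edges run out to about (60,600) on the left and (705,600) on the right. I'll estimate the lean and foot gap from these.

```bash
python3 - <<'E'
from h import *; import pickle
from scipy.optimize import least_squares
o,im=pickle.load(open("w4.pkl","rb")); K,T=cam("wrist",o); k=1.5625
a=ray([(139/k,441/k),(645/k,442/k)],.045,K,T)
inv=lambda W:(W-[cut['x'],cut['y'],0])@R.from_euler('z',cut['yaw']).as_matrix()
print("foot ends in cutter mm",(inv(a)*1e3).round(1),"len",np.linalg.norm(a[0]-a[1]))
off=np.load("off.npy"); S=mat(o["tool_pos"],R.from_euler('xyz',o["ee_rot"]))@np.linalg.inv(off)
print("foot in square frame",((np.c_[a,[1,1]]@np.linalg.inv(S).T)[:,:3]*1e3).round(1))
# subpixel side edges on raw rows
g=im.astype(float)
for row in range(288,316,3): print(row,"L",g[row,90-55:100:1].mean(1).round()[:60].astype(int).tolist() if row in(300,) else "")
# top-edge: face side edge points predicted
S2=np.linalg.inv(S)
for l in (.1,.04,.02,0,-.02,-.04,-.08):
    d=np.array([0,-np.sin(l),np.cos(l)]); out=[]
    u=(a[0]-a[1])/np.linalg.norm(a[0]-a[1]); n=np.array([-u[1],u[0],0]); n=n if n[1]<0 else -n
    for e in a:
        P=[e+s*(-np.sin(l)*n+np.cos(l)*np.array([0,0,1])) for s in np.linspace(0,.09,91)]; q=proj(P,K,T)*k
        i=np.argmin(abs(q[:,1]-595)); out.append((q[i].round(1).tolist()))
    print(l,out)
E
python3 - <<'E'
import cv2
im=cv2.imread("pics/w4.png"); cv2.imwrite("pics/w4c.png",cv2.hconcat([cv2.resize(im[400:600,30:210],None,fx=2.2,fy=2.2),cv2.resize(im[400:600,590:770],None,fx=2.2,fy=2.2)]))
E
```

```text
foot ends in cutter mm [[ 111.7  101.6   45. ]
 [-115.   100.8   45. ]] len 0.22670336533410726
foot in square frame [[ 6.060e+01 -1.143e+02 -1.000e-01]
 [ 5.960e+01  1.124e+02  3.000e-01]]
288 L 
291 L 
294 L 
297 L 
300 L [206, 203, 205, 209, 212, 210, 205, 203, 203, 204, 207, 206, 202, 196, 192, 190, 191, 191, 191, 191, 192, 185, 153, 110, 81, 79, 81, 82, 83, 81, 83, 80, 81, 83, 83, 84, 86, 84, 84, 86, 87, 86, 85, 84, 84, 86, 101, 119, 129, 132, 131, 131, 132, 130, 131, 131, 131, 129, 132, 132]
303 L 
306 L 
309 L 
312 L 
315 L 
0.1 [[41.2, 595.3], [739.6, 594.9]]
0.04 [[49.3, 596.4], [731.8, 595.9]]
0.02 [[52.5, 595.5], [728.7, 595.0]]
0 [[55.7, 594.4], [725.6, 593.9]]
-0.02 [[57.1, 596.4], [724.2, 595.8]]
-0.04 [[60.2, 595.1], [721.1, 594.5]]
-0.08 [[64.8, 595.3], [716.7, 594.7]]
```

View pics/w4c.png

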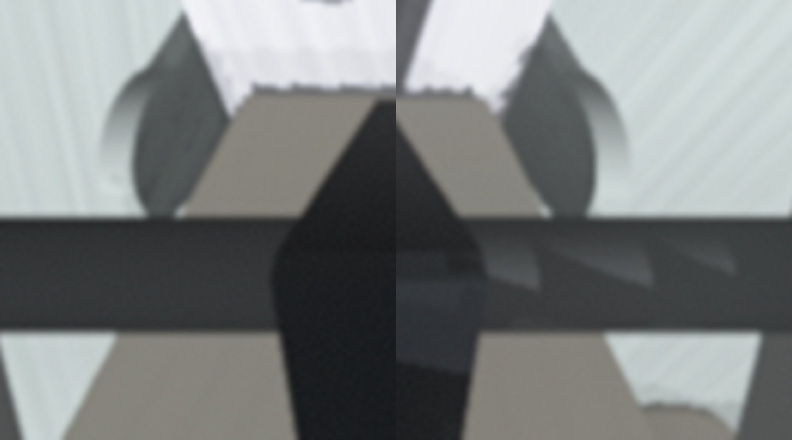

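```bash
python3 - <<'E'
from h import *; import pickle
from scipy.optimize import least_squares
o,im=pickle.load(open("w4.pkl","rb")); K,T=cam("wrist",o); k=1.5625
L=np.array([(143.6,441.8),(117/2.2+30,335/2.2+400),(78/2.2+30,410/2.2+400),(58.6,600)])
Rr=np.array([(631.4,443),(209/2.2+590,335/2.2+400),(249/2.2+590,410/2.2+400)])
def line(v,x):
    cx,y,yaw,l=v; f=pose(cut['x'],cut['y'],0,cut['yaw']+yaw)
    s=np.linspace(-.002,.092,200); return proj(f(np.c_[0*s+x+cx,y-s*np.sin(l),.045+s*np.cos(l)]),K,T)*k
def res(v):
    r=[]
    for U,x in ((L,.108),(Rr,-.108)):
        q=line(v,x); r+=list(np.interp(U[:,1],q[:,1],q[:,0])-U[:,0])
        q0=line(v,x)[4]; r.append(np.interp(0,[0],[q0[1]-U[0,1]]))
    return np.array(r)
r=least_squares(res,[0,.1,0,0.]); J=np.linalg.inv(r.jac.T@r.jac)
print(r.x.round(4),"sd/px",np.sqrt(np.diag(J)).round(4),r.fun.round(1))
c,s=cut['x'],cut['y']
E
```

```text
[0.0007 0.1008 0.0025 0.0248] sd/px [0.0007 0.0003 0.0043 0.0069] [ 1.4  1.   0.  -0.6 -1.8 -2.2  0.5 -0.2 -1.7]
```

The lean estimate is 0.025 ± 0.01 and the foot gap is ~2 mm. The square may be stuck on bed friction rather than seated, so I'll ease the down force while keeping the push and see if it advances.

step_arm --increments "-0.02 0 -0.07 0 0 0; -0.02 0 -0.07 0 0 0; 0 0 0 0 0 0; 0 0 0 0 0 0"

```text
time: 15.3
tool_pos: [0.564, -0.1101, 0.0483]
ee_rot: [-3.137, 0.3, 1.798]
wrist_force: [-6.7, 18.3, 16.0]
width: 0.0221
```

```bash
python3 st.py
```

```text
15.3 heel_c mm [-2.5 98.5 44.9] rot err [-0.0017  0.     -0.0001] F_c [  2.5 -19.3  16. ] M [ 2.56  1.08 -0.2 ] 0.02207760653540921
```

step_arm --increments "-0.1 0 0.03 0 0 0; -0.1 0 0.03 0 0 0; 0 0 0 0 0 0; 0 0 0 0 0 0"

```text
time: 15.7
tool_pos: [0.564, -0.1101, 0.0483]
ee_rot: [-3.137, 0.296, 1.798]
wrist_force: [-10.0, 22.6, 19.0]
width: 0.0215
```

```bash
python3 st.py
```

```text
15.7 heel_c mm [-2.6 98.5 44.7] rot err [-0.0018  0.0037 -0.0001] F_c [  4.7 -24.2  19. ] M [ 3.34  1.46 -0.3 ] 0.02154594393211958
```

step_arm --increments "0.1 0 -0.03 0 0 0; 0.1 0 -0.03 0 0 0; 0.1 0 -0.03 0 0 0; 0 0 0 0 -0.002 0; 0 0 0 0 0 0"

```text
time: 16.2
tool_pos: [0.564, -0.1102, 0.0484]
ee_rot: [-3.137, 0.304, 1.798]
wrist_force: [-6.9, 13.9, 14.0]
width: 0.0212
```

```bash
python3 st.py
```

```text
16.2 heel_c mm [-2.6 98.6 45.1] rot err [-0.0016 -0.0041 -0.0001] F_c [  3.6 -15.1  14. ] M [ 2.15  0.83 -0.24] 0.02120326414749567
```

step_arm --increments "-0.03 0 -0.09 0 0 0; -0.03 0 -0.09 0 0 0; 0 0 0 0 0 0; 0 0 0 0 0 0"

```text
time: 16.6
tool_pos: [0.564, -0.1101, 0.0484]
ee_rot: [-3.136, 0.303, 1.799]
wrist_force: [-3.0, 12.7, 7.2]
width: 0.0215
```

```bash
python3 st.py
```

```text
16.6 heel_c mm [-2.6 98.6 45. ] rot err [-0.0019 -0.0031  0.0002] F_c [  0.  -13.1   7.2] M [ 2.24  0.23 -0.01] 0.021530356835787683
```

With only 7 N down and 13 N push it still doesn't advance. The same down force slid freely at 9 N before, so the heel is against the fence foot. Now I restore the firm press.

step_arm --increments "0.04 0 0.12 0 0 0; 0.04 0 0.12 0 0 0; -0.06 0 0.02 0 0 0; -0.06 0 0.02 0 0 0; 0 0 0 0 0 0"

```text
time: 17.1
tool_pos: [0.564, -0.1102, 0.0483]
ee_rot: [-3.137, 0.302, 1.798]
wrist_force: [-10.1, 18.7, 18.8]
width: 0.0219
```

step_arm --increments "0 0 0 0 0 0; 0 0 0 0 0 0; 0 0 0 0 0 0; 0 0 0 0 0 0; 0 0 0 0 0 0"

```text
time: 17.6
tool_pos: [0.564, -0.1101, 0.0484]
ee_rot: [-3.137, 0.302, 1.798]
wrist_force: [-9.2, 19.4, 20.2]
width: 0.0219
```

```bash
python3 st.py; python3 - <<'E'
from h import *
for n in ("scene","top"):
    im=snapshot(n); cv2.imwrite(f"pics/{n}3.png",im[:,:,::-1])
a=cv2.imread("pics/scene3.png")[140:215,125:205]; b=cv2.imread("pics/top3.png")[195:235,390:430]
v=[cv2.resize(a,(400,375),interpolation=cv2.INTER_CUBIC),cv2.resize(b,(375,375),interpolation=cv2.INTER_CUBIC)]
cv2.imwrite("pics/both3.png",np.hstack(v))
E
```

```text
17.6 heel_c mm [-2.6 98.6 45. ] rot err [-0.0015 -0.002  -0.0003] F_c [  4.7 -20.9  20.2] M [ 2.59  1.34 -0.25] 0.02194535498759795
```

View pics/both3.png

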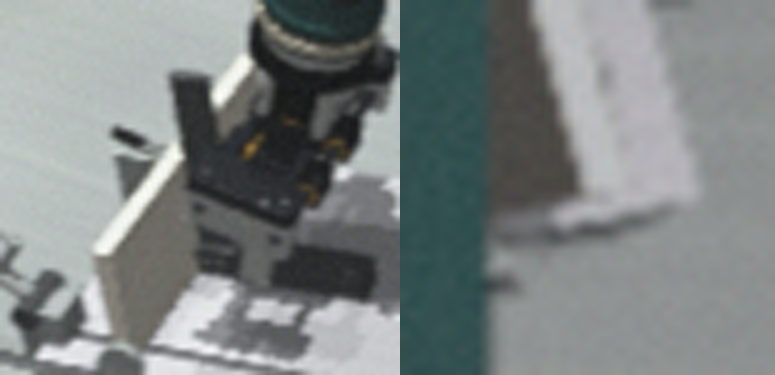

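```bash
python3 - <<'E'
from h import *
f=pose(cut['x'],cut['y'],0,cut['yaw'])
K,T=cam("top"); print("top bed corner pred",proj(f([[.115,.165,.045]]),K,T).round(1),"seen 422,215.8")
K,T=cam("scene"); print("scene foot front/back -x end pred",proj(f([[-.108,.1,.045],[-.108,.112,.045]]),K,T).round(1))
print("bed corners scene pred",(proj(f([[.115,-.145,.045],[-.115,-.145,.045]]),K,T)*1.5625).round(1),"seen 388,290 / 355,362")
# subpixel edges of the fence top strip, top view, rows near the +x end, before/after
a=cv2.resize(cv2.imread("pics/top0.png"),(512,384),interpolation=cv2.INTER_AREA).astype(float).mean(2); b=cv2.imread("pics/top3.png").astype(float).mean(2)
for r in (204,208,212): print(r,a[r,394:428].round().astype(int).tolist(),"\n   ",b[r,394:428].round().astype(int).tolist())
s0=cv2.resize(cv2.imread("pics/scene0.png"),(512,384),interpolation=cv2.INTER_AREA).astype(float).mean(2); s1=cv2.imread("pics/scene3.png").astype(float).mean(2)
for r in (192,196,200): print(r,s0[r,138:160].round().astype(int).tolist(),"\n   ",s1[r,138:160].round().astype(int).tolist())
E
```

```text
top bed corner pred [[422.7 215.4]] seen 422,215.8
scene foot front/back -x end pred [[149.9 212.7]
 [146.4 212.1]]
bed corners scene pred [[386.7 284.6]
 [350.3 357.1]] seen 388,290 / 355,362
204 [53, 52, 52, 53, 51, 51, 74, 130, 162, 166, 166, 164, 146, 117, 130, 156, 160, 159, 158, 160, 157, 158, 157, 157, 151, 137, 127, 124, 122, 123, 126, 124, 124, 123] 
    [72, 68, 72, 70, 69, 71, 71, 71, 74, 71, 73, 79, 128, 172, 188, 190, 182, 160, 163, 175, 181, 180, 177, 178, 172, 154, 143, 139, 143, 141, 143, 142, 139, 141]
208 [80, 53, 50, 52, 53, 52, 50, 71, 127, 161, 165, 167, 165, 155, 149, 156, 162, 160, 161, 161, 159, 159, 158, 157, 157, 153, 139, 130, 127, 128, 129, 129, 129, 129] 
    [70, 69, 70, 71, 69, 71, 72, 70, 72, 73, 73, 73, 76, 118, 169, 186, 189, 188, 180, 179, 180, 179, 178, 180, 178, 171, 160, 150, 146, 146, 145, 146, 148, 146]
212 [111, 81, 59, 53, 52, 53, 50, 51, 71, 125, 160, 167, 166, 163, 153, 147, 155, 160, 160, 161, 160, 160, 159, 160, 162, 162, 156, 138, 125, 124, 126, 126, 124, 124] 
    [73, 71, 70, 71, 67, 73, 73, 69, 70, 72, 73, 72, 73, 74, 98, 159, 186, 190, 190, 184, 182, 182, 183, 183, 181, 182, 181, 160, 142, 142, 140, 142, 140, 141]
192 [173, 174, 176, 174, 174, 174, 172, 180, 177, 145, 123, 123, 111, 83, 79, 83, 83, 82, 84, 83, 82, 83] 
    [187, 186, 186, 187, 188, 168, 137, 122, 120, 115, 107, 106, 105, 105, 106, 107, 108, 106, 109, 106, 104, 105]
196 [145, 173, 172, 169, 181, 202, 213, 214, 197, 160, 121, 115, 104, 86, 82, 84, 85, 84, 83, 82, 81, 83] 
    [157, 185, 185, 184, 196, 215, 196, 136, 124, 125, 116, 105, 105, 105, 110, 103, 107, 108, 107, 104, 106, 104]
200 [165, 121, 88, 135, 196, 216, 216, 217, 215, 178, 124, 113, 107, 92, 82, 82, 82, 82, 83, 82, 81, 82] 
    [181, 132, 86, 148, 212, 231, 229, 194, 135, 128, 120, 110, 108, 105, 106, 108, 107, 108, 104, 105, 102, 105]
```

```bash
python3 st.py; python3 -c "
from bench import *
print(close_job())"
```

```text
17.7 heel_c mm [-2.6 98.6 45. ] rot err [-0.0015 -0.002  -0.0003] F_c [  5.1 -20.3  18.8] M [ 2.64  1.35 -0.27] 0.021613645429182288
the job is handed in; nothing more can be done
None
```

I gripped the square by its stock, stood it on the bed with the blade's back to the fence, and pushed it into the corner. I handed the job in at 17.7 s with the gripper still holding it, pressing about 19 N down and 20 N into the fence.

**Checks that agreed**
- **Stock flat:** the tool height has been steady at 48.3–48.4 mm since touchdown, which matches the stock lying flat on the bed. The tool's orientation is within 0.002 rad of target.
- **Heel seated:** with the down force eased to 7 N, a 13 N push no longer moved the square. It had been sliding at about 9 N before it stopped.
- **Fence upright:** in the top view the fence's top edge moved about 5.4 px, or 0.14 rad. That cancels the starting lean of 0.143 rad, to within about 0.01 rad.

**Checks that disagreed or were off**
- **Fence lean:** a coarser estimate from the wrist camera gave 0.025 ± 0.01 rad of remaining lean.
- **Heel position:** by the measured arm pose, the heel is at y = 98.6 mm rather than 100 mm. That is within the stated 2 mm calibration, but I did not see the contact line directly.
- **Force spike:** when I lowered the open gripper to grasp the square, the fingertips touched the bench and the wrist force was 54 N at the end of that move. It was near zero 0.4 s later. This is below the 120 N wrist limit. It would break the 40 N limit only if fingertip contact counts as the arm or gripper body.

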